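Turn the food processor's disc onto its drive pin and press it home

TASK

The white whipping disc of the food processor is standing proud on its shaft because the notch in its edge is not over the red drive pin. Push one of the disc's two ribs round with a fingertip, either way, until the notch lies over the pin (in line with the red mark on the metal collar), then press the disc straight down with the fingertips until it is fully home, flush with the collar, and let go. Only push and press: do not pinch or lift the disc, and leave the egg cup, the glass and the tin standing where they are.

Things in the scene. Friction and masses are not known exactly. Their poses are not given: they have to be found in the camera images.
- processor: food processor drive base, fixed: dark round housing 190 mm across, with an aluminium collar (176 mm outside, 156 mm inside, top at 80 mm above the worktop) round the shallow seat of the disc. Origin at the centre of its underside, on the disc's axis; +x points to the pin, -x to the silver speed dial on its side; z up
- pin (a point): tip of the red drive pin that stands up from the seat 61 mm from the disc's axis, 8 mm thick, round tip 82 mm above the worktop (1 mm below the raised disc, which hides it). A red mark on top of the collar stands beside it, farther out on the same radius
- disc_top (a point): centre of the disc's upper face, on the turning axis. The white disc is 143 mm across and 6 mm thick and turns freely either way without stops (about 0.05 N m of friction, stays where left). x axis: toward the notch; y: along rib_a; z up. Upper face 89 mm above the worktop when proud, 80 mm when home. A flat hub 34 mm across stands 3 mm above the face in the middle
- notch (a point): middle of the disc's only notch, at the upper face, 61 mm from the axis: a slot 14 mm wide, open to the rim and running in to 50 mm from the axis. The disc can go down only when this is over the pin (within about 3 mm sideways)
- rib_a (a point): centre of the rib on the disc's +y side: a radial rib from 34 to 64 mm from the axis, 9 mm thick, 16 mm tall above the disc's face (this point is 8 mm above the face, 49 mm from the axis)
- rib_b (a point): centre of the same kind of rib on the disc's -y side, opposite rib_a
- rib_a_front: the front face of rib_a (toward the disc's +x), a plate 30 mm long, 13 mm high; origin at its centre
- rib_a_back: the back face of rib_a (toward the disc's -x), a plate 30 mm long, 13 mm high; origin at its centre
- rib_b_front: the front face of rib_b (toward the disc's +x), a plate 30 mm long, 13 mm high; origin at its centre
- rib_b_back: the back face of rib_b (toward the disc's -x), a plate 30 mm long, 13 mm high; origin at its centre
- drive_sleeve (a joint): how far the disc has been pressed down on its shaft, m: 0 = proud (start), 0.009 = fully home, negative = lifted. Stiff: it takes about 5 N to move and stays where left. Without the notch over the pin it stops after 1 to 3 mm
- egg_cup: blue-green egg cup, 50 mm across, 58 mm tall, loose; origin at the centre of its underside; bystander
- glass: small clear drinking glass, 49 mm across, 62 mm tall, loose; origin at the centre of its underside; bystander
- tin: red food tin, 75 mm across, 58 mm tall, loose; origin at the centre of its underside; bystander

How it is judged:
By the outcome, as a careful person would: the job done as asked, in the order asked, and still so for the second after the job is handed in, with the robot touching nothing.
It also fails if it takes over 51 s, if anything falls off the work surface, if the arm or the gripper's body presses on something with over 40 N, if the wrist force passes 120 N, or if a joint passes its speed limit or range.

ROBOT

A 6-joint arm with a two-finger parallel gripper is mounted at the origin on a cart in front of the work surface, level with it; the furniture and walls round the work are solid. World frame = base frame: x ahead of the robot, y to its left, z up, the work surface at z = 0. Lengths are in m, angles in rad, forces in N, time in s.
With the tool pointing down it reaches from about 0.275 to 0.725 m from the base axis. Payload 5.6 kg.
Tool frame: the origin (TCP) lies at the very end of the fingers, on their centre line; the grasp point (between the pads) lies 19 mm behind it (grip_depth is the distance from the TCP to the grasp point, in m); z points along the fingers, y is the line along which they close (so a half turn about z gives the same grasp; the last joint's range is limited). The gripper opens to 85 mm and grips with 20 to 120 N. Pads are 22 mm wide; open, the fingers measure 114 mm over their backs; the gripper's body (76 mm by 85 mm) begins 54 mm behind the grasp point. The pads swing forward as they close: fully open they stand 13 mm farther back than shut.
Start: joints at [1.413, 0.255, 0.108, 0, -1.424, -0.285], TCP at [0.236, 0.497, 0.231] pointing down, gripper open.
Joint ranges: [-2.95, 2.95], [-1.21, 1.97], [-1.09, 1.5], [-2.87, 1.71], [-2.94, -0.07], [-3.05, 3.05]. Speed limits (rad/s): [2.57, 2.57, 3.14, 3.14, 3.14, 3.14].

INTERFACE

Orientations are given as a rotation vector (axis times angle).
In Python, from rig import * gives the robot as it stands. The module is installed in compiled form; this text tells all that it offers.
- The arm moves only by the tool step_arm, never from a script. Its argument "series" is one flat list of numbers, 7 for each row, row after row: the shift along the tool's x, y, z in m, then the turn, a rotation vector about the tool's x, y, z in rad, then the finger opening in m, from 0 to 0.0854. In form: [x, y, z, rx, ry, rz, jaw, x, y, z, rx, ry, rz, jaw, ...]. A call has 1 to 10 rows; each row is the pose to reach, as a shift and turn from the pose commanded when the call began, along the tool's axes at that moment; what a row does not reach only later rows make up. A row lasts 1/8 s, in which the tool goes at most 62.5 mm and 10.7 degrees, less where a joint would pass 70% of its speed; a pose out of reach is approached as far as the arm can. A call with a gripper value outside its range is refused whole. The fingers move at their own pace and stop on an object; the grip force is fixed at half the most. Time passes only in rows, so rows that repeat a pose let the fingers close. It gives the time, the measured TCP pose, the force, the opening and the grip force at its end, in the units of the state.
- observe(): the state, without advancing time (a new reading comes with each control period).
- grab_frame(name): name is "side" or "top" or "wrist"; returns the picture (420x560x3 uint8, red, green, blue); there is no depth.
- get_calibration(name): a dict with "fov_y" (degrees; the focal length in pixels is half the picture's height over the tangent of half this angle, whatever the lens; pixels are square), "cx", "cy" (the principal point, pixels), "extrinsics" (4x4, takes a point from camera to world coordinates); the wrist camera has in their place "hand_eye" (4x4, takes a point from camera to tool coordinates, whose origin is the TCP and whose axes are the flange's). Camera axes: x right, y up, looking along -z (the intrinsics and any distortion apply to the point x, -y, -z); pixel columns grow to the right and rows downward; lengths in m; the calibration is good to about 2 mm. The wrist camera is an equidistant fisheye: a pixel r from the principal point sees the ray r / f radians off the axis. A picture is of the moment at which its call begins: read the wrist's pose just before it. get_calibration takes no time and is no camera call.
- close_job(): hands the job in; it is judged then, once.
The state is a dict: "clock": time; "joint_positions": joint angles; "dq": joint speeds; "tau": joint torques, N m; "tool_pos": TCP position; "eef_rot": TCP orientation; "contact_force": force on the tool from outside, world axes, zero at the start; "moment": the same for the moment, N m; "gripper_width": opening from 0.0 (shut) to 1.0 (fully open); "grip_force": force on a finger pad.
Only numpy, scipy, OpenCV 4.12 (cv2) and the standard library are available. Lean on these libraries where they do the work, as an engineer would, in place of code of your own. Each camera call takes 0.05 s, during which the arm holds its last target. There are 200 camera calls.

## Working session

There is one attempt and no reset: what is moved stays moved. The work goes in short steps, Python scripts to look and compute and a tool call to move; the robot and the scene stay as the last step left them, time stands still between calls to the robot, and variables do not carry over. Pictures are saved under pics/ and viewed, at most 10 in all, crops included, and the job is handed in when it is done.

Besides the shell and the picture viewer there is one more tool, called as name(argument=value, ...) on one line, values as JSON. step_arm: Moves the arm, as the interface text tells. Its arguments: {"type":"object","properties":{"series":{"type":"array"}},"required":["series"]}

```bash
mkdir -p pics; python3 - <<'E'
from rig import *
import cv2,numpy as np
print(observe())
for n in("top","side"):
    im=grab_frame(n); cv2.imwrite(f"pics/{n}0.png",im[...,::-1]); print(n,get_calibration(n))
print(get_calibration("wrist"))
im=grab_frame("wrist"); cv2.imwrite("pics/wrist0.png",im[...,::-1])
E
```

```text
{'clock': 0.0, 'joint_positions': array([ 1.41262338e+00,  2.55703363e-01,  1.06980375e-01, -4.92929282e-04,
       -1.42392409e+00, -2.84606778e-01]), 'dq': array([-0.0007915 , -0.00015178,  0.0011295 ,  0.00126149,  0.00043547,
       -0.00046794]), 'tau': array([ 5.72357822e-04, -3.86631775e+01,  2.37934345e+01,  5.36487848e+00,
       -6.27005997e-03,  8.18914600e-06]), 'tool_pos': array([0.23537006, 0.49651676, 0.23040649]), 'eef_rot': array([ 3.06305932e+00, -6.89547873e-01, -5.80314556e-04]), 'contact_force': array([-0.00913008,  0.31719922,  0.22988987]), 'moment': array([ 0.00677165,  0.00759325, -0.06487187]), 'grip_force': 0.0, 'gripper_width': 1.0001645329870232}
top {'fov_y': 46.42873582265629, 'cx': 285.19132958665773, 'cy': 202.97164205985587, 'extrinsics': array([[-0.02170179,  0.99353568, -0.1114266 ,  0.41568694],
       [-0.99975227, -0.02101529,  0.00733199, -0.07555157],
       [ 0.00494293,  0.11155811,  0.99374562,  0.9843283 ],
       [ 0.        ,  0.        ,  0.        ,  1.        ]])}
side {'fov_y': 53.626456289122174, 'cx': 278.4627983650538, 'cy': 205.44533628919015, 'extrinsics': array([[ 0.99623355,  0.06683613, -0.05524162,  0.47254422],
       [-0.0858413 ,  0.67021899, -0.73718232, -0.72999325],
       [-0.01224643,  0.73914777,  0.67343195,  0.68553715],
       [ 0.        ,  0.        ,  0.        ,  1.        ]])}
{'fov_y': 65.70646984690485, 'cx': 277.26975537163554, 'cy': 206.96087383633989, 'hand_eye': array([[-4.83110470e-04,  9.47206985e-01,  3.20622356e-01,
         8.18619511e-02],
       [ 9.99999870e-01,  5.08985102e-04,  3.10696783e-06,
        -6.35570093e-04],
       [-1.60249061e-04,  3.20622316e-01, -9.47207108e-01,
        -1.43459219e-01],
       [ 0.00000000e+00,  0.00000000e+00,  0.00000000e+00,
         1.00000000e+00]])}
```

View pics/top0.png

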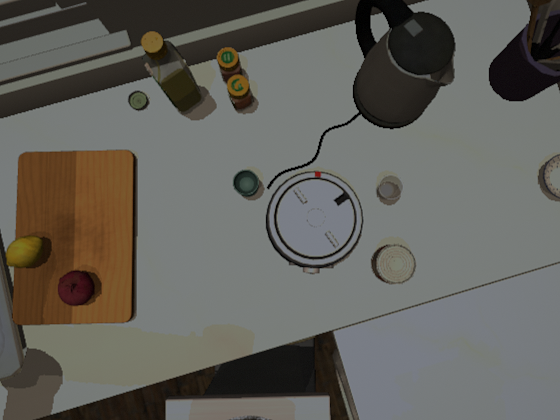

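View pics/side0.png

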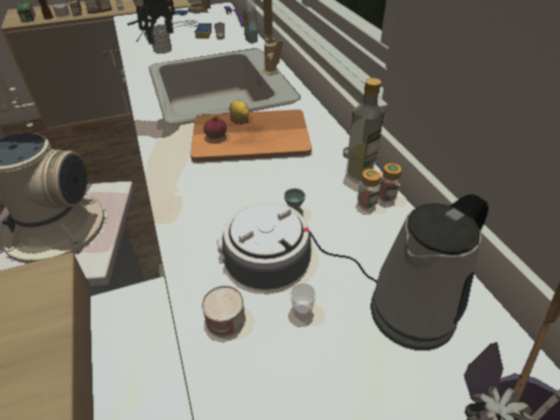

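The top view shows the processor centred near (316,218), the red mark at (318,174) and the notch at (342,198). The ribs are at (300,197) and (332,240), the egg cup at (246,183), the glass at (389,188) and the tin at (395,264). Next I'll measure these with rays.

```bash
cat >h.py <<'E'
import numpy as np,cv2
from rig import *
def ray(n,u,v):
    c=get_calibration(n);f=210/np.tan(np.radians(c["fov_y"]/2))
    d=np.array([(u-c["cx"])/f,-(v-c["cy"])/f,-1]);E=np.array(c["extrinsics"]);return E[:3,3],E[:3,:3]@d
def onz(n,u,v,z):
    o,d=ray(n,u,v);return o+d*(z-o[2])/d[2]
E
python3 - <<'E'
from h import *
im=cv2.imread("pics/top0.png")
hsv=cv2.cvtColor(im,cv2.COLOR_BGR2HSV)
c=im[160:285,230:425]; cv2.imwrite("pics/c0.png",cv2.resize(c,None,fx=4,fy=4,interpolation=cv2.INTER_CUBIC))
def blob(m,box):
    x0,y0,x1,y1=box;k=np.zeros_like(m);k[y0:y1,x0:x1]=m[y0:y1,x0:x1]
    ys,xs=np.nonzero(k);return xs.mean(),ys.mean(),len(xs)
red=((hsv[...,1]>120)&((hsv[...,0]<10)|(hsv[...,0]>170))&(hsv[...,2]>90)).astype(np.uint8)
u,v,n=blob(red,(305,165,330,185));print("red",u,v,n,onz("top",u,v,.08))
dark=(hsv[...,2]<70).astype(np.uint8)
u,v,n=blob(dark,(334,190,350,206));print("notch",u,v,n,onz("top",u,v,.089))
for nm,u,v,z in(("ribA",300,197,.105),("ribB",332,240,.105),("c",316,218,.092),("egg",246,183,.058),("glass",389,188,.06),("tin",395,264,.058)):print(nm,onz("top",u,v,z))
E
```

```text
red 317.5 173.85714285714286 28 [ 0.57063164 -0.14387339  0.08      ]
notch 341.93636363636364 197.64545454545456 110 [ 0.52374379 -0.18695426  0.089     ]
ribA [ 0.52459114 -0.10907294  0.105     ]
ribB [ 0.44572198 -0.16449267  0.105     ]
c [ 0.48690969 -0.13784798  0.092     ]
egg [ 0.55955133 -0.00830966  0.058     ]
glass [ 0.54388323 -0.28104774  0.06      ]
tin [ 0.39978666 -0.28623468  0.058     ]
```

View pics/c0.png

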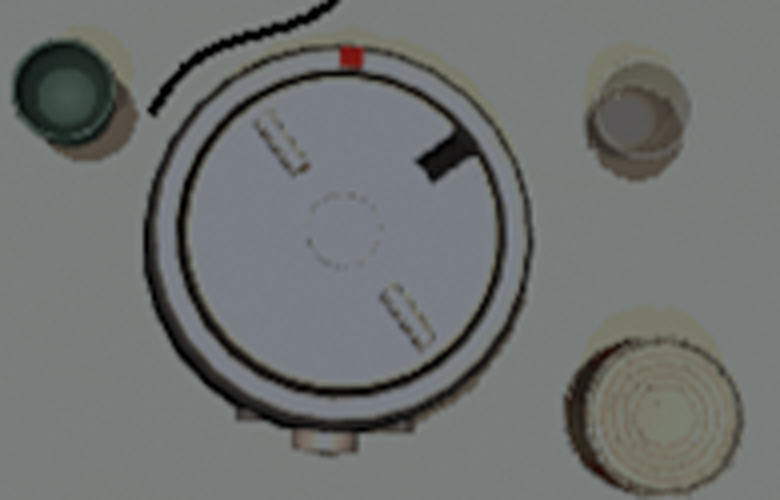

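The pixel measurements put the disc centre at about (0.4865,-0.138), the notch at -53°, the red mark at -4° and rib_a at 37°. The disc therefore needs about +49° counter-clockwise. I'll push rib_a's front with the shut fingers, so I first go to a hover position beside it.

step_arm(series=[0.549,0.435,0,0,0,0.478,0,0.549,0.435,0,0,0,0.478,0,0.549,0.435,0,0,0,0.478,0,0.549,0.435,0,0,0,0.478,0,0.549,0.435,0,0,0,0.478,0,0.549,0.435,0,0,0,0.478,0,0.549,0.435,0,0,0,0.478,0,0.549,0.435,0,0,0,0.478,0,0.549,0.435,0,0,0,0.478,0,0.549,0.435,0,0,0,0.478,0])

```text
clock: 1.4
tool_pos: [0.5124, -0.0656, 0.2312]
eef_rot: [-2.814, 1.396, 0.0]
contact_force: [2.1, 1.3, 0.8]
gripper_width: -0.002
grip_force: 0.0
```

step_arm(series=[0,0,0,0,0,0,0,0,0,0,0,0,0,0,0,0,0,0,0,0,0])

```text
clock: 1.78
tool_pos: [0.5116, -0.0626, 0.2315]
eef_rot: [-2.815, 1.393, -0.0]
contact_force: [0.1, 0.5, -0.1]
gripper_width: -0.001
grip_force: 0.0
```

```bash
cat >>h.py <<'E'
from scipy.spatial.transform import Rotation as Ro
def wray(u,v,s):
    c=get_calibration("wrist");f=210/np.tan(np.radians(c["fov_y"]/2))
    a=np.array([u-c["cx"],-(v-c["cy"])]);r=np.hypot(*a);t=r/f
    d=np.append(np.sin(t)*a/max(r,1e-9),-np.cos(t));H=np.array(c["hand_eye"]);R=Ro.from_rotvec(s["eef_rot"]).as_matrix()
    return s["tool_pos"]+R@H[:3,3],R@H[:3,:3]@d
def wz(u,v,s,z):
    o,d=wray(u,v,s);return o+d*(z-o[2])/d[2]
E
python3 - <<'E'
from h import *
s=observe();print(s["tool_pos"],s["eef_rot"],s["joint_positions"])
im=grab_frame("wrist");cv2.imwrite("pics/w1.png",im[...,::-1])
E
```

```text
[ 0.51164401 -0.06256037  0.23145697] [-2.81537855e+00  1.39329808e+00 -1.43581671e-04] [ 1.82398235e-01  1.86291307e-01  2.00993220e-02 -1.98949424e-04
 -1.40434353e+00  4.69331142e-01]
```

View pics/w1.png

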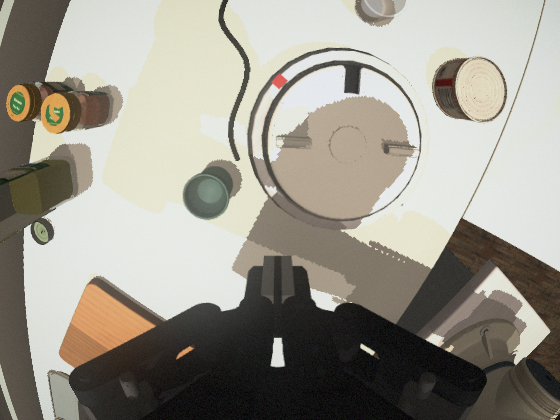

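The wrist view shows the hub at (348,145), the notch at (352,78), the red mark at (280,81), and the ribs at (293,142) and (402,149). I'll cross-check these against the top view.

```bash
python3 - <<'E'
from h import *
s=observe();im=cv2.imread("pics/w1.png");hsv=cv2.cvtColor(im,cv2.COLOR_BGR2HSV)
m=(hsv[...,1]>110)&((hsv[...,0]<10)|(hsv[...,0]>170));ys,xs=np.nonzero(m[70:92,265:298]);red=(xs.mean()+265,ys.mean()+70)
m=hsv[...,2]<60;ys,xs=np.nonzero(m[66:96,340:364]);no=(xs.mean()+340,ys.mean()+66)
C=wz(348,145,s,.092);print(C,red,no)
for n,p,z in(("red",red,.08),("notch",no,.089),("A",(293,142),.1),("B",(402,149),.1)):
    q=wz(*p,s,z);d=(q-C)[:2];print(n,q,np.hypot(*d),np.degrees(np.arctan2(d[1],d[0])))
E
```

```text
[ 0.48868779 -0.13519174  0.092     ] (np.float64(278.86290322580646), np.float64(80.63709677419355)) (np.float64(355.83516483516485), np.float64(78.01098901098901))
red [ 0.57147371 -0.14267858  0.08      ] 0.08312376507443867 -5.167548116298372
notch [ 0.52033113 -0.18665079  0.089     ] 0.060409718285365566 -58.41169104273696
A [ 0.52966753 -0.1075142   0.1       ] 0.049450834377355285 34.03492861987858
B [ 0.44959804 -0.16418562  0.1       ] 0.048668816734181095 -143.43472219845495
```

step_arm(series=[0.04,0.01,0.02,0,0,0,0,0.075,0.014,0.05,0,0,0,0,0.075,0.014,0.09,0,0,0,0,0.075,0.014,0.115,0,0,0,0,0.075,0.014,0.115,0,0,0,0,0.075,0.014,0.115,0,0,0,0])

```text
clock: 2.58
tool_pos: [0.5471, -0.1313, 0.1179]
eef_rot: [-2.815, 1.393, -0.004]
contact_force: [-0.6, -0.3, 0.3]
gripper_width: 0.001
grip_force: 0.0
```

```bash
python3 - <<'E'
from h import *
s=observe();print(s["tool_pos"],s["eef_rot"])
im=grab_frame("wrist");cv2.imwrite("pics/w2.png",im[...,::-1])
E
```

```text
[ 0.54710163 -0.13130726  0.11794532] [-2.81501611  1.39343878 -0.00380147]
```

View pics/w2.png

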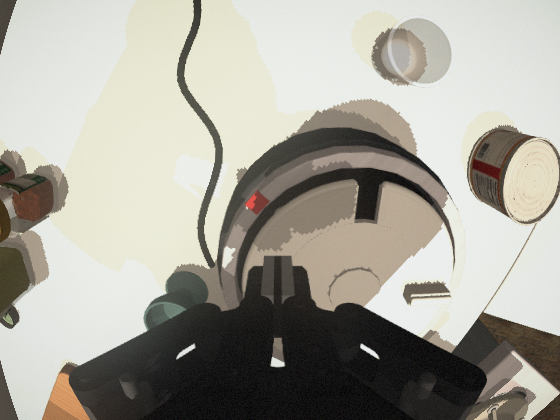

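The fingers are now just in front of rib_a, which they hide. I'll lower, close the gap and push round.

step_arm(series=[0,0,0.01,0,0,0,0,0,0,0.021,0,0,0,0,-0.008,0,0.021,0,0,0,0,-0.016,0,0.021,0,0,0,0,-0.0205,-0.0012,0.021,0,0,-0.087,0,-0.025,-0.002,0.021,0,0,-0.175,0,-0.0296,-0.0024,0.021,0,0,-0.262,0,-0.0343,-0.0024,0.021,0,0,-0.349,0,-0.0389,-0.002,0.021,0,0,-0.436,0,-0.0389,-0.002,0.021,0,0,-0.436,0])

```text
clock: 3.88
tool_pos: [0.5242, -0.0993, 0.0958]
eef_rot: [-3.05, 0.754, -0.001]
contact_force: [-0.4, 0.4, -0.8]
gripper_width: 0.002
grip_force: 0.0
```

```bash
python3 - <<'E'
from h import *
s=observe();print(s["tool_pos"],s["eef_rot"],s["contact_force"])
im=grab_frame("wrist");cv2.imwrite("pics/w3.png",im[...,::-1])
E
```

```text
[ 0.5242083  -0.09928435  0.09584707] [-3.04953484e+00  7.54260113e-01 -1.48706745e-03] [-0.38426756  0.37128457 -0.81556171]
```

View pics/w3.png

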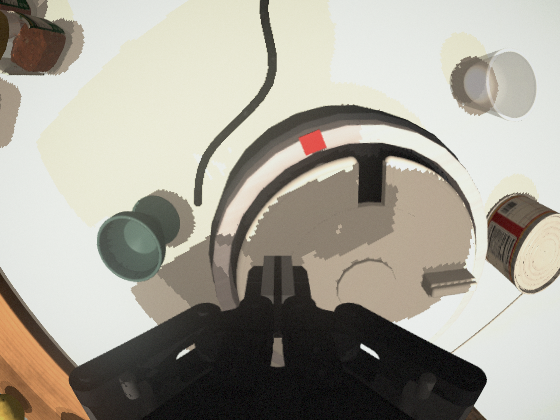

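The disc is turning: the red mark is at (313,142), the notch around (371,180) and the hub at (366,280). I'll work out the angle remaining.

```bash
cat >>h.py <<'E'
def angs(s,red,notch,C=(.4875,-.1365)):
    r=wz(*red,s,.08);n=wz(*notch,s,.089);print(r,n)
    a=[np.degrees(np.arctan2(q[1]-C[1],q[0]-C[0])) for q in(r,n)];print("red,notch deg",a,"todo",a[0]-a[1])
E
python3 - <<'E'
from h import *
s=observe()
C=wz(366,282,s,.092);print("hub",C)
angs(s,(313,142),(371,180));angs(s,(313,142),(371,180),C)
E
```

```text
hub [ 0.49222795 -0.13624539  0.092     ]
[ 0.57084539 -0.14317571  0.08      ] [ 0.54280583 -0.16025774  0.089     ]
red,notch deg [np.float64(-4.5794420437135805), np.float64(-23.24691974804099)] todo 18.66747770432741
[ 0.57084539 -0.14317571  0.08      ] [ 0.54280583 -0.16025774  0.089     ]
red,notch deg [np.float64(-5.037745615090469), np.float64(-25.39649227952932)] todo 20.35874666443885
```

step_arm(series=[-0.0044,-0.0011,0,0,0,-0.087,0,-0.0088,-0.0018,0,0,0,-0.175,0,-0.0143,-0.0022,0,0,0,-0.279,0,-0.0143,-0.0022,0,0,0,-0.279,0,-0.0143,-0.0022,0,0,0,-0.279,0])

```text
clock: 4.55
tool_pos: [0.5127, -0.091, 0.0953]
eef_rot: [-3.124, 0.327, 0.0]
contact_force: [0.1, -0.7, -0.1]
gripper_width: 0.001
grip_force: 0.0
```

```bash
python3 - <<'E'
from h import *
s=observe();print(s["tool_pos"],s["eef_rot"],s["contact_force"])
im=grab_frame("wrist");cv2.imwrite("pics/w4.png",im[90:300,200:480,::-1].repeat(2,0).repeat(2,1))
E
```

```text
[ 0.51266822 -0.09099235  0.09532459] [-3.12439407e+00  3.26882582e-01  3.93687376e-05] [ 0.14209942 -0.67955087 -0.05491961]
```

View pics/w4.png

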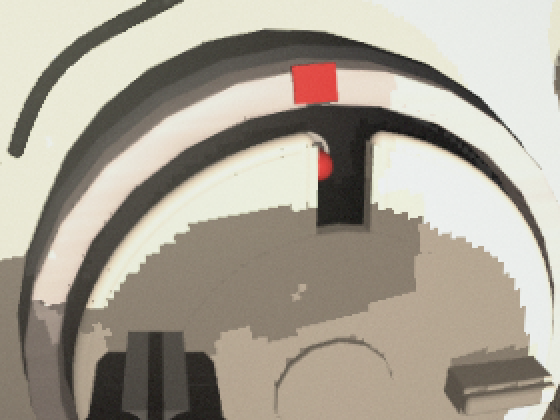

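```bash
python3 - <<'E'
from h import *
s=observe()
angs(s,(357.5,131.5),(372,181))
im=grab_frame("wrist").astype(int)
m=(im[...,0]>120)&(im[...,1]<90)&(im[...,2]<90);ys,xs=np.nonzero(m[155:190,350:380]);print(xs.min()+350,xs.max()+350,ys.min()+155,ys.max()+155)
for u in(358,366):
  q=wz(u,174,s,.08);print(q,np.degrees(np.arctan2(q[1]+.1365,q[0]-.4875)))
for u in (358.5,385.5):
  q=wz(u,181,s,.089);print(q,np.degrees(np.arctan2(q[1]+.1365,q[0]-.4875)))
E
```

```text
[ 0.57089378 -0.14316947  0.08      ] [ 0.54700158 -0.14471768  0.089     ]
red,notch deg [np.float64(-4.572530923827542), np.float64(-7.863292311268604)] todo 3.290761387441062
359 365 166 179
[ 0.54934672 -0.14006926  0.08      ] -3.3029571482662994
[ 0.5485364  -0.14426714  0.08      ] -7.252151046606951
[ 0.54832826 -0.13796191  0.089     ] -1.3767468570880144
[ 0.54565786 -0.15164263  0.089     ] -14.594138076191529
```

step_arm(series=[-0.0018,-0.0005,0,0,0,-0.035,0,-0.0035,-0.001,0,0,0,-0.07,0,-0.0035,-0.001,0,0,0,-0.07,0,-0.0035,-0.001,0,0,0,-0.07,0])

```text
clock: 5.15
tool_pos: [0.5093, -0.0893, 0.0953]
eef_rot: [3.134, -0.214, -0.0]
contact_force: [0.8, -1.0, 0.1]
gripper_width: -0.003
grip_force: 0.3
```

```bash
python3 - <<'E'
from h import *
s=observe();print(s["tool_pos"],s["eef_rot"],s["contact_force"])
im=grab_frame("wrist");cv2.imwrite("pics/w5.png",im[90:300,200:480,::-1].repeat(2,0).repeat(2,1))
E
```

```text
[ 0.50934257 -0.08934729  0.09527372] [ 3.13428799e+00 -2.13512789e-01 -1.90699604e-04] [ 0.82787686 -1.04716292  0.14974791]
```

View pics/w5.png

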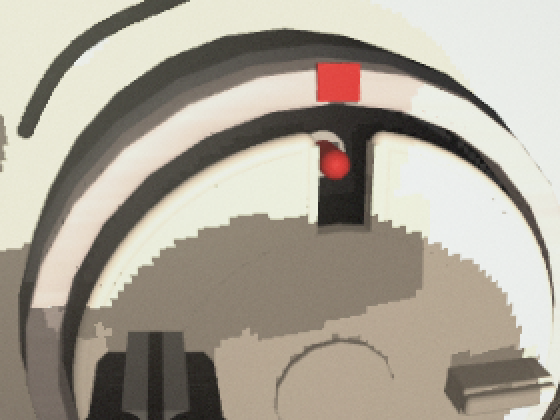

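```bash
python3 - <<'E'
from h import *
s=observe()
im=grab_frame("wrist").astype(int)
m=(im[...,0]>110)&(im[...,1]<90)&(im[...,2]<90);ys,xs=np.nonzero(m[155:190,350:380]);print(xs.min()+350,xs.max()+350,ys.min()+155,ys.max()+155)
ang=lambda q:np.degrees(np.arctan2(q[1]+.1365,q[0]-.4875))
u=(xs.min()+xs.max())/2+350.5;v=(ys.min()+ys.max())/2+155.5
print("pin",ang(wz(u,v,s,.079)),"notch",[ang(wz(a,182,s,.089)) for a in(358.8,385)], "mark",ang(wz(369.5,131.5,s,.08)))
for r in(176,184,192):print(r,im[r,352:392].sum(1)//3)
E
```

```text
358 374 160 179
pin -3.632487309789473 notch [np.float64(2.65853154459825), np.float64(-10.273915058975184)] mark -4.724073502145175
176 [232 231 227 232 231 232 229 214 154  94  83  92  98 102 106 109 109 111
 107 100  93  69  45  40  41  35  30  29  30  31  49  87 100  99 136 231
 233 231 232 232]
184 [231 229 227 231 230 232 228  82  47  48  46  49  47  44  48  40  41  45
  43  42  42  42  43  40  40  36  33  28  32  29  55  80  82  81 196 230
 233 232 232 233]
192 [231 230 228 231 231 232 232  34  39  42  41  39  39  34  35  35  36  36
  35  31  29  34  32  32  34  35  27  26  30  27  83  98  82 130 210 233
 232 232 233 232]
```

The notch is at -3.8° and the pin at -3.6°, so they are aligned. I'll back off, lift, and go over the hub.

step_arm(series=[0.008,0,0,0,0,0,0,0.01,0,-0.02,0,0,0,0,0.01,0,-0.035,0,0,0,0,-0.015,0.03,-0.035,0,0,0,0,-0.015,0.05,-0.035,0,0,0,0,-0.015,0.05,-0.025,0,0,0,0,-0.015,0.05,-0.004,0,0,0,0,-0.015,0.05,-0.004,0,0,0,0])

```text
clock: 6.25
tool_pos: [0.4866, -0.1363, 0.0976]
eef_rot: [-3.134, 0.213, 0.006]
contact_force: [0.2, -0.5, 0.0]
gripper_width: 0.005
grip_force: 0.0
```

step_arm(series=[0,0,0.004,0,0,0,0,0,0,0.008,0,0,0,0,0,0,0.011,0,0,0,0,0,0,0.011,0,0,0,0])

```text
clock: 6.75
tool_pos: [0.4884, -0.1367, 0.0887]
eef_rot: [-3.134, 0.213, -0.002]
contact_force: [1.3, 0.8, 2.0]
gripper_width: -0.002
grip_force: 1.1
```

step_arm(series=[0,0,0.002,0,0,0,0,0,0,0.004,0,0,0,0,0,0,0.006,0,0,0,0,0,0,0.007,0,0,0,0,0,0,0.007,0,0,0,0])

```text
clock: 7.38
tool_pos: [0.4884, -0.1368, 0.0829]
eef_rot: [3.134, -0.212, 0.003]
contact_force: [-2.3, 4.9, 15.6]
gripper_width: -0.001
grip_force: 7.7
```

Force has risen to 15.6 N at z = 0.083, which is the home height. I'll press a little more to make sure.

step_arm(series=[0,0,0.002,0,0,0,0,0,0,0.004,0,0,0,0,0,0,0.004,0,0,0,0])

```text
clock: 7.75
tool_pos: [0.4886, -0.1369, 0.0825]
eef_rot: [3.133, -0.21, 0.006]
contact_force: [-13.4, 10.5, 43.1]
gripper_width: -0.004
grip_force: 20.8
```

It's hard against the stop. I'll release straight up, clear, and check.

step_arm(series=[0,0,-0.005,0,0,0,0,0,0,-0.02,0,0,0,0,0,0,-0.06,0,0,0,0,0,0,-0.11,0,0,0,0,-0.06,0,-0.13,0,0,0,0,-0.1,0,-0.13,0,0,0,0,-0.1,0,-0.13,0,0,0,0,-0.1,0,-0.13,0,0,0,0])

```text
clock: 8.75
tool_pos: [0.3888, -0.1235, 0.2073]
eef_rot: [3.134, -0.213, -0.0]
contact_force: [0.1, -0.2, 0.9]
gripper_width: -0.001
grip_force: 0.0
```

```bash
python3 - <<'E'
from h import *
s=observe();print(s["tool_pos"],s["contact_force"])
w=grab_frame("wrist")[...,::-1];sd=grab_frame("side")[...,::-1]
cv2.imwrite("pics/f.png",np.hstack([cv2.resize(w[0:280,190:470],(400,400)),cv2.resize(sd[170:350,180:360],(400,400))]))
E
```

```text
[ 0.38876393 -0.12349912  0.20734602] [ 0.06853538 -0.17178101  0.88923149]
```

View pics/f.png

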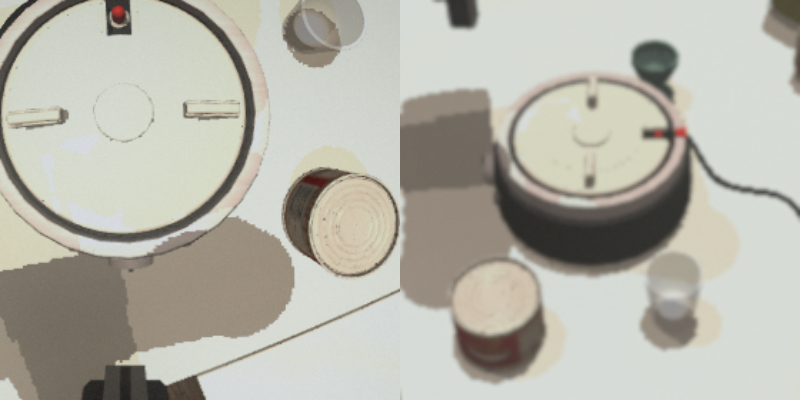

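The red pin shows centred in the notch at (118,15), in line with the mark. The disc is level with the collar, and the egg cup, glass and tin are still standing.

```bash
python3 -c "
from rig import *
print(close_job())"
```

```text
the job is handed in; nothing more can be done
None
```

The disc's notch was turned over the pin and the disc pressed home, flush with the collar; the egg cup, glass and tin still stand, and the job was handed in at about 9 s on the robot's clock.

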